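# Release a probe clamp on the calibration bench

## Task

On the blue-topped probe station, the one with a thermometer probe standing in its clamp, slide the yellow-tabbed safety catch fully open to its stop and leave it there, then press the red release button it uncovered fully down so that the clamp lets go. Leave the catch of the grey-topped spare station alone.

Things in the scene. Friction and masses are not known exactly. Their poses are not given: they have to be found in the camera images.
- station: The station to operate: white box with a BLUE top panel, fixed to the bench, 110 (x) x 260 (y) x 50 (z) mm; a 13 mm thick white and steel probe stands in its clamp at x = 0, y = 83 to 125 mm, 200 mm high above the bench. Origin: centre of the underside; z up, y along the length. It is on the robot's left or right, turned up to 26 degrees. The red button is at x = 0, y = -90 mm.
- catch (a joint): Safety catch of the blue station: steel plate 60 (x) x 48 (y) mm, top 72 mm above the bench, with an upright yellow tab in its middle, 30 (x) x 14 (y) mm, tab top at 100 mm. Slides along station +y, towards the probe; 1.5 N friction, stays put. Value in m: 0 closed over the button (starts 0 to 0.012), 0.070 open at its stop. Tab centre: x = 0, y = value - 0.090 m.
- release (a joint): Red release button of the blue station, under the catch: 32 mm in diameter, flat top 64 mm above the bench when out, 56 mm when fully in. Value in m: 0 = out, 0.008 = fully in, downwards. Moves with about 3 N, stays in where it is pushed, and moves the dark clamp jaw away from the probe by as much.
- spare_catch (a joint): The catch of the look-alike spare station (GREY top panel, empty clamp) on the other side of the bench; same make and same values. To be left as it is.

How it is judged:
On the way, in this order (a step that is already met when the one before it is completed fails the run):
1. the blue station's catch is slid open while its button is still out (value of joint catch above 0.06 m and value of joint release below 0.002 m), for 0.1 s.
2. the uncovered button is pressed in (value of joint catch above 0.06 m and value of joint release above 0.006 m), for 0.1 s.
At the end, for the whole second after the job is handed in: the blue station's catch is within 10 mm of its open stop (0.070 m), its red button is pressed in by more than 6 of its 8 mm, and the spare station's catch is still closed (less than 30 mm) (all of step 2 and value of joint spare_catch below 0.03 m); the robot touches nothing.
It fails at once if the spare station's catch is slid open (30 mm or more) (value of joint spare_catch above 0.03 m).
It also fails if it takes over 38 s, if anything falls off the work surface, if the arm or the gripper's body presses on something with over 40 N, if the wrist force passes 120 N, or if a joint passes its speed limit or range.

## Robot

A 6-joint arm with a two-finger parallel gripper is mounted at the origin on the work surface. World frame = base frame: x ahead of the robot, y to its left, z up, the work surface at z = 0. Lengths are in m, angles in rad, forces in N, time in s.
With the tool pointing down it reaches from about 0.3 to 0.775 m from the base axis. Payload 14.6 kg.
Tool frame: the origin (TCP) lies between the finger pads; the fingertips stand ctrl.tip_extent ahead of it and the grasp point (between the pads) lies 3 mm ahead of it (ctrl.tip_extent is the distance from the TCP to the fingertips, in m); z points along the fingers, y is the line along which they close (so a half turn about z gives the same grasp; the last joint's range is limited). The gripper opens to 94 mm and grips with 3 to 60 N. Pads are 16 mm wide; open, the fingers measure 119 mm over their backs; the gripper's body (75 mm by 177 mm) begins 78 mm behind the grasp point.
Start: joints at [1.102, 0.3, 1.521, -0, 1.321, -0.067], TCP at [0.215, 0.506, 0.227] pointing down, gripper open.
Joint ranges: [-3.03, 3.03], [-0.79, 2.21], [0.23, 2.52], [-1.04, 4.18], [0, 3.07], [-2.55, 2.55]. Speed limits (rad/s): [2.22, 2.22, 2.57, 3.14, 3.14, 3.14].

## Interface

Orientations are given as [roll, pitch, yaw] about the fixed x, y, z axes, in that order (R = Rz(yaw) Ry(pitch) Rx(roll)).
In Python, from station import ctrl gives the robot as it stands.
- The arm moves only by the shell command python3 shift.py 'ROWS' [OPENING] [FORCE]. ROWS is a JSON list of rows, 1 to 10 of them, each an object with the fields pos (a list: dx, dy, dz in m), rotvec (a list: a rotation vector rx, ry, rz in rad); a field left out counts as zero; each row shifts and turns the commanded pose from where the row before left it, along the tool's axes as they then stand; what a row does not reach is not made up. A row lasts 1/10 s, in which the tool goes at most 0.05 m and 0.15 rad, less where a joint would pass 70% of its speed; a pose out of reach is approached as far as the arm can. OPENING is the finger opening in m, set as the command begins (- or left out keeps the last). The fingers move at their own pace and stop on an object; FORCE is the grip in N (left out, the last holds). Time passes only in rows, so rows that do not move let the fingers close. It prints the time, the measured TCP pose, the force, the opening and the grip force at its end. Input that does not fit is refused with a message, and nothing moves.
- ctrl.get_obs(): the state, without advancing time (a new reading comes with each control period).
- ctrl.camera(name): name is "side" or "top"; returns a dict with "pixels" (400x640x3 uint8, blue, green, red), "fx", "fy", "cx", "cy" (pixels), "extrinsics" (4x4, takes a point from camera to world coordinates). Camera axes: x right, y up, looking along -z (the intrinsics and any distortion apply to the point x, -y, -z); pixel columns grow to the right and rows downward; lengths in m; the calibration is good to about 2 mm. A picture is of the moment at which its call begins. There is no depth.
- ctrl.hand_in(): hands the job in; it is judged then, once.
The state is a dict: "time_s": time; "qpos": joint angles; "joint_vel": joint speeds; "tau": joint torques, N m; "ee_pos": TCP position; "eef_rot": TCP orientation; "force": force on the tool from outside, world axes, zero at the start; "moment": the same for the moment, N m; "grip_width": finger opening in m; "grip_force": force on a finger pad.
Only numpy, scipy, OpenCV 4.12 (cv2) and the standard library are available. Lean on these libraries where they do the work, as an engineer would, in place of code of your own. Each camera call takes 0.05 s, during which the arm holds its last target. There are 200 camera calls.

## Working session

There is one attempt and no reset: what is moved stays moved. The work goes in short steps, Python scripts to look and compute and a shell command to move; the robot and the scene stay as the last step left them, time stands still between calls to the robot, and variables do not carry over. Pictures are saved under pics/ and viewed, at most 10 in all, crops included, and the job is handed in when it is done.

```bash
mkdir -p pics; ls; python3 - <<'E'
from station import ctrl
import cv2,numpy as np
print(ctrl.get_obs(), ctrl.tip_extent)
for n in("top","side"):
    c=ctrl.camera(n); cv2.imwrite(f"pics/{n}0.png",c["pixels"]); print({k:v for k,v in c.items() if k!="pixels"})
    np.save(f"pics/{n}0.npy",c,allow_pickle=True)
E
```

```text
pics
shift.py
station.py
{'time_s': 0.0, 'qpos': array([ 1.10238938e+00,  3.00484885e-01,  1.52159268e+00,  6.76186487e-06,
        1.32066554e+00, -6.66291636e-02]), 'joint_vel': array([ 0.0009644 ,  0.00012017,  0.00254107,  0.00035342, -0.00229449,
       -0.00052056]), 'tau': array([ 1.57338718e-04, -5.31797755e+01, -3.52742493e+01,  7.07806530e-02,
        2.43121921e-02, -7.96749623e-05]), 'ee_pos': array([0.2149906 , 0.50598629, 0.22687384]), 'eef_rot': array([-3.14044519e+00, -8.31316403e-05,  2.73981315e+00]), 'force': array([-0.91441128, -0.12321039, -0.46292197]), 'moment': array([0.01454052, 0.00924563, 0.02301441]), 'grip_force': 0.0, 'grip_width': 0.09396561794597037} 0.022
{'fx': 364.6161319252262, 'fy': 364.6161319252262, 'cx': 320.55994230250576, 'cy': 199.5559671349107, 'extrinsics': array([[ 2.49810595e-02,  9.82904128e-01, -1.82415522e-01,
         4.06252326e-01],
       [-9.99687834e-01,  2.44841170e-02, -4.97612030e-03,
        -5.83549133e-02],
       [-4.24766182e-04,  1.82482887e-01,  9.83208938e-01,
         7.57737572e-01],
       [ 0.00000000e+00,  0.00000000e+00,  0.00000000e+00,
         1.00000000e+00]])}
{'fx': 500.77771709887753, 'fy': 500.77771709887753, 'cx': 323.8587480395843, 'cy': 196.92332088819546, 'extrinsics': array([[ 9.70831961e-01,  1.82719264e-01, -1.55238442e-01,
         4.10737213e-01],
       [-2.39760708e-01,  7.38980773e-01, -6.29620696e-01,
        -6.06396367e-01],
       [-3.25606785e-04,  6.48475973e-01,  7.61235053e-01,
         7.16306496e-01],
       [ 0.00000000e+00,  0.00000000e+00,  0.00000000e+00,
         1.00000000e+00]])}
```

View pics/top0.png

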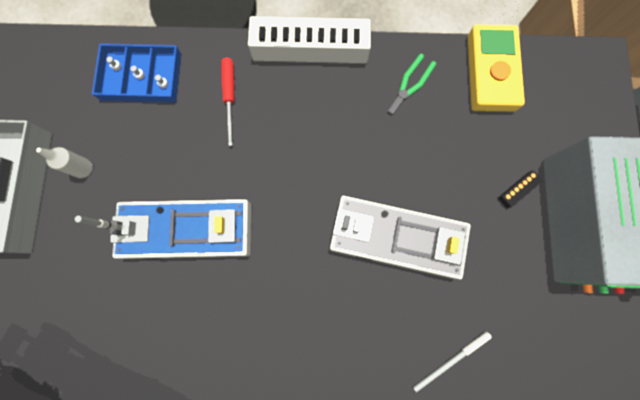

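View pics/side0.png

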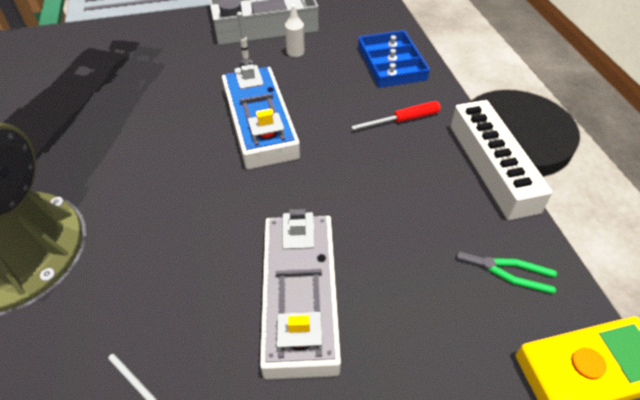

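The top view shows the blue station at cols 112–250, rows 200–260, with its probe at the left end and its yellow tab near (218,226). The grey spare is on the right, with its tab at (453,245). The side view shows the blue station's tab near (265,117), and the arm is clear of both stations.

```bash
cat > h.py <<'E'
import cv2,numpy as np
def ray(c,u,v):
    E=c["extrinsics"]; d=E[:3,:3]@np.array([(u-c["cx"])/c["fx"],-(v-c["cy"])/c["fy"],-1.]); return E[:3,3],d
def plane(c,u,v,z):
    o,d=ray(c,u,v); return o+d*(z-o[2])/d[2]
def tri(c1,p1,c2,p2):
    a,d=ray(c1,*p1); b,e=ray(c2,*p2); s,t=np.linalg.lstsq(np.c_[d,-e],b-a,rcond=None)[0]
    return (a+s*d+b+t*e)/2, np.linalg.norm(a+s*d-b-t*e)
def mask(c,lo,hi,box):
    m=cv2.inRange(cv2.cvtColor(c["pixels"],cv2.COLOR_BGR2HSV),lo,hi); k=np.zeros_like(m); x0,y0,x1,y1=box
    k[y0:y1,x0:x1]=m[y0:y1,x0:x1]; return k
E
python3 - <<'E'
from h import *
T,S=[np.load(f"pics/{n}0.npy",allow_pickle=True).item() for n in("top","side")]
B=((100,120,60),(125,255,255));Y=((20,110,160),(35,255,255))
for n,c,b in(("top",T,(100,190,260,270)),("side",S,(210,55,310,175))):
    m=mask(c,*B,b); p=cv2.findNonZero(m); r=cv2.boxPoints(cv2.minAreaRect(p))
    P=np.array([plane(c,*q,.05)[:2] for q in r]); L=np.linalg.norm(np.diff(np.r_[P,P[:1]],axis=0),axis=1)
    i=int(np.argmax(L[:2])); v=P[(i+1)%4]-P[i]; print(n,"blue rect",r.round(1).tolist(),P.round(4).tolist(),L.round(4),"ctr",P.mean(0),"ang",np.degrees(np.arctan2(v[1],v[0])))
    my=mask(c,*Y,b); q=cv2.findNonZero(my); bb=cv2.boundingRect(q); ctr=q.reshape(-1,2).mean(0)
    print("tab",len(q),bb,ctr,plane(c,*ctr,.1))
    # white box outline
    cv2.imwrite(f"pics/crop_{n}.png",cv2.resize(c["pixels"][b[1]-10:b[3]+10,b[0]-30:b[2]+10],None,fx=4,fy=4,interpolation=cv2.INTER_CUBIC)[:600,:800])
E
```

```text
top blue rect [[115.0, 205.6999969482422], [242.0, 203.0], [243.0, 250.6999969482422], [116.0, 253.39999389648438]] [[0.5153, 0.3494], [0.5268, 0.0999], [0.4337, 0.092], [0.4225, 0.3356]] [0.2498 0.0935 0.2439 0.0938] ctr [0.47457911 0.21922582] ang -87.34738847053252
tab 122 (215, 217, 9, 16) [218.54098361 224.3442623 ] [0.4780081  0.12864182 0.1       ]
side blue rect [[224.8000030517578, 73.30000305175781], [271.0, 60.099998474121094], [293.6000061035156, 139.1999969482422], [247.39999389648438, 152.5]] [[0.42, 0.3462], [0.528, 0.371], [0.525, 0.1013], [0.4328, 0.0867]] [0.1108 0.2697 0.0934 0.2598] ctr [0.47641227 0.2262957 ] ang -90.63306776545218
tab 227 (257, 109, 16, 17) [264.88105727 117.11453744] [0.47633675 0.12025208 0.1       ]
```

View pics/crop_top.png

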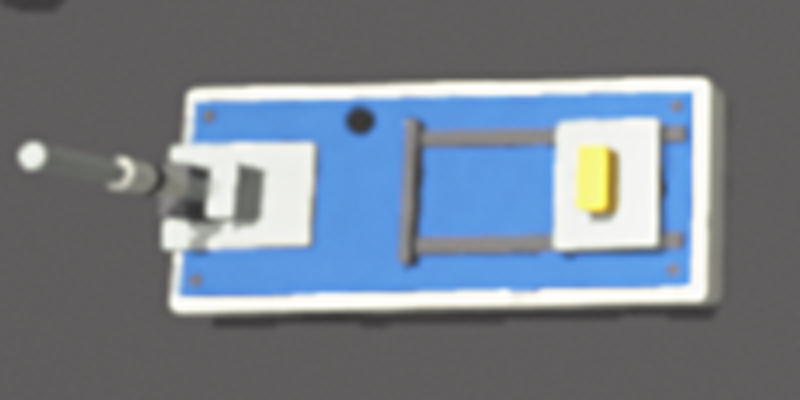

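View pics/crop_side.png

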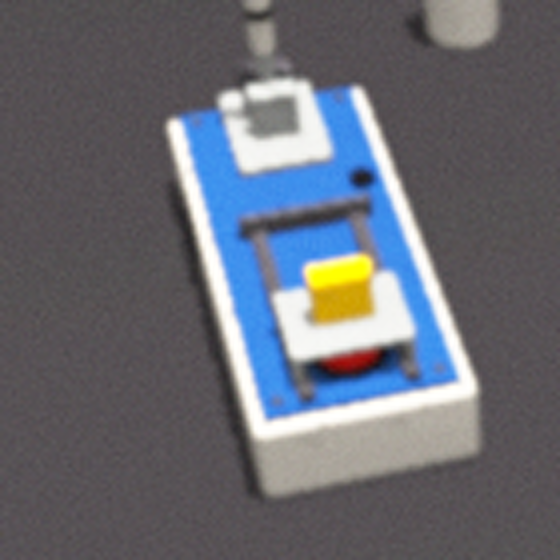

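The enlarged crops show the white box's top corners, the catch closed over the red button, and the tab's top face at top (218.7,224.5) and side (264.5,112.5). I'll triangulate these points.

```bash
python3 - <<'E'
from h import *
T,S=[np.load(f"pics/{n}0.npy",allow_pickle=True).item() for n in("top","side")]
# corners: (-x,+y),(+x,+y),(+x,-y),(-x,-y)
t=[(112.5,257.2),(116.9,202.3),(248,199.8),(247.5,254.5)]; s=[(222,75.5),(270.5,67),(299.5,141.3),(244.5,153)]
for a,b in zip(t,s): print(*tri(T,a,S,b),plane(T,*a,.05)[:2],plane(S,*b,.05)[:2])
P=np.array([(plane(T,*a,.05)[:2]+plane(S,*b,.05)[:2])/2 for a,b in zip(t,s)])
M=np.array([(-.055,.13),(.055,.13),(.055,-.13),(-.055,-.13)])
U,_,V=np.linalg.svd((M-M.mean(0)).T@(P-P.mean(0))); R=(U@V).T; c=P.mean(0); yaw=np.arctan2(R[1,0],R[0,0])
print("centre",c,"yaw deg",np.degrees(yaw),"res",(P-c-M@R.T).round(4).tolist())
tab,e=tri(T,(218.7,224.5),S,(264.5,112.5)); print("tab",tab,e,"in station",R.T@(tab[:2]-c))
tabm=(plane(T,218.7,224.5,.1)+plane(S,264.5,112.5,.1))/2; print("tab z=.1",tabm,R.T@(tabm[:2]-c))
print("button",c+R@[0,-.09])
E
```

```text
[0.41411958 0.34248366 0.04809679] 0.0021756635962387 [0.4151834  0.34143174] [0.41302539 0.33974062]
[0.52239048 0.34746472 0.04844074] 0.00015470762352741378 [0.52205696 0.3465659 ] [0.52220805 0.34525496]
[0.53318644 0.08734439 0.05523666] 0.0012311496257434978 [0.53350255 0.08841254] [0.53478749 0.09294949]
[0.42687328 0.08195294 0.05438276] 0.0004638437570374563 [0.42676831 0.08282465] [0.42721365 0.08651913]
centre [0.47434323 0.21546238] yaw deg 2.8230043796901265 res [[0.0011, -0.002], [-0.0007, -0.0021], [-0.0015, 0.0024], [0.0012, 0.0018]]
tab [0.47716686 0.12672873 0.10565461] 9.75703395938815e-05 in station [-0.00155    -0.08876503]
tab z=.1 [0.47778191 0.130928   0.1       ] [-0.00072887 -0.08460115]
button [0.4787758 0.1255716]
```

Station centre is about (0.474, 0.215) with yaw 2.8°, and the measured heights and sizes agree with those given. I'll turn the tool so its x lies along station +y, close the fingers and rise.

```bash
python3 shift.py '[{"pos":[0,0,-0.005],"rotvec":[0,0,0.14]},{"pos":[0,0,-0.005],"rotvec":[0,0,0.14]},{"pos":[0,0,-0.005],"rotvec":[0,0,0.14]},{"pos":[0,0,-0.005],"rotvec":[0,0,0.14]},{"pos":[0,0,-0.005],"rotvec":[0,0,0.14]},{"pos":[0,0,-0.005],"rotvec":[0,0,0.14]},{"pos":[0,0,-0.005],"rotvec":[0,0,0.14]},{"pos":[0,0,-0.005],"rotvec":[0,0,0.14]},{}]' 0 20
cat > to.py <<'E'
# offset in tool axes to a station-frame target (x, y) and TCP height
import sys,numpy as np
from scipy.spatial.transform import Rotation as Ro
from station import ctrl
x,y,z=map(float,sys.argv[1:4]); a=np.radians(2.823)
o=ctrl.get_obs(); R=Ro.from_euler("xyz",o["eef_rot"])
w=np.r_[np.array([.4743,.2155])+[x*np.cos(a)-y*np.sin(a),x*np.sin(a)+y*np.cos(a)],z]
print("target",w.round(4),"tool offset",R.inv().apply(w-o["ee_pos"]).round(4),"rpy",o["eef_rot"].round(3),o["grip_width"])
E
python3 to.py 0 -0.145 0.2
```

```text
time_s: 1.0
ee_pos: [0.2151, 0.5063, 0.2677]
eef_rot: [3.141, -0.0, 1.617]
force: [-0.2, -0.3, 0.4]
grip_width: 0.0251
grip_force: 0.0
target [0.4814 0.0707 0.2   ] tool offset [-0.4476  0.2457  0.0676] rpy [ 3.141 -0.     1.617] 0.02507435144513815
```

```bash
python3 shift.py '[{"pos":[-0.035,0.02,0]},{"pos":[-0.035,0.02,0]},{"pos":[-0.035,0.02,0]},{"pos":[-0.035,0.02,0]},{"pos":[-0.035,0.02,0]},{"pos":[-0.035,0.02,0]},{"pos":[-0.035,0.02,0]},{"pos":[-0.035,0.02,0]},{"pos":[-0.035,0.02,0]},{"pos":[-0.035,0.02,0]}]' && python3 to.py 0 -0.145 0.15
```

```text
time_s: 2.0
ee_pos: [0.4325, 0.1648, 0.2671]
eef_rot: [-3.141, 0.0, 1.625]
force: [1.1, 0.5, 0.8]
grip_width: 0.0002
grip_force: 0.0
target [0.4814 0.0707 0.15  ] tool offset [-0.0966  0.0439  0.1171] rpy [-3.141  0.     1.625] 0.00019612390396672318
```

```bash
python3 shift.py '[{"pos":[-0.035,0.015,0]},{"pos":[-0.035,0.015,0]},{"pos":[-0.027,0.014,0.02]},{"pos":[0,0,0.04]},{"pos":[0,0,0.04]},{"pos":[0,0,0.017]},{},{}]' && python3 to.py 0 -0.113 0.102
python3 - <<'E'
from h import *
from station import ctrl
c=ctrl.camera("side"); cv2.imwrite("pics/s1.png",cv2.resize(c["pixels"][40:190,180:380],None,fx=4,fy=4))
E
```

```text
time_s: 2.8
ee_pos: [0.4809, 0.0717, 0.151]
eef_rot: [3.141, 0.0, 1.622]
force: [-0.0, -0.9, -0.2]
grip_width: 0.0005
grip_force: 0.0
target [0.4799 0.1026 0.102 ] tool offset [0.0309 0.0006 0.049 ] rpy [3.141 0.    1.622] 0.0005040376514348136
```

View pics/s1.png

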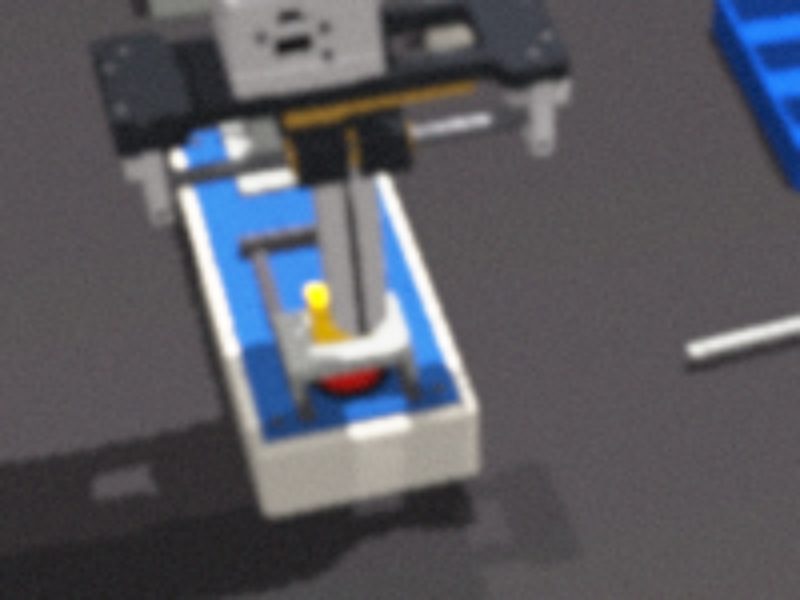

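The picture shows the closed fingertips around crop (360,335), just in front of the tab on the -y side and centred on the button. I'll descend beside the tab and then push.

```bash
python3 shift.py '[{"pos":[0,0,0.025]},{"pos":[0,0,0.021]},{},{"pos":[0.015,0,0]},{"pos":[0.015,0,0]},{"pos":[0.015,0,0]},{"pos":[0.015,0,0]},{"pos":[0.015,0,0]},{}]' && python3 to.py 0 -0.035 0.105
```

```text
time_s: 3.75
ee_pos: [0.4775, 0.148, 0.1058]
eef_rot: [3.14, -0.001, 1.622]
force: [-0.1, -0.2, 0.4]
grip_width: 0.0007
grip_force: 0.0
target [0.476  0.1805 0.105 ] tool offset [0.0326 0.0002 0.0008] rpy [ 3.140e+00 -1.000e-03  1.622e+00] 0.0006758602015172317
```

```bash
python3 shift.py '[{"pos":[0.01,0,0]},{"pos":[0.01,0,0]},{"pos":[0.006,0,0]},{"pos":[0.003,0,0]},{}]' && python3 shift.py '[{"pos":[0.003,0,0]},{}]' && python3 to.py 0 -0.035 0.105
```

```text
time_s: 4.25
ee_pos: [0.4755, 0.1759, 0.1043]
eef_rot: [-3.141, -0.0, 1.62]
force: [-0.4, 0.8, -0.4]
grip_width: 0.0006
grip_force: 0.0
time_s: 4.45
ee_pos: [0.4753, 0.1786, 0.1043]
eef_rot: [-3.141, -0.0, 1.62]
force: [0.5, -0.6, 0.0]
grip_width: 0.0005
grip_force: 0.0
target [0.476  0.1805 0.105 ] tool offset [ 0.0019  0.0008 -0.0007] rpy [-3.141 -0.     1.62 ] 0.0005375086268085404
```

```bash
for i in 1; do python3 shift.py '[{"pos":[0.002,0,0]},{}]' | grep -E 'pos|force:'; python3 shift.py '[{"pos":[0.002,0,0]},{}]'| grep -E 'pos|force:'; done
python3 - <<'E'
from h import *
from station import ctrl
c=ctrl.camera("side"); cv2.imwrite("pics/s2.png",cv2.resize(c["pixels"][40:190,180:380],None,fx=4,fy=4))
E
```

```text
ee_pos: [0.4753, 0.1806, 0.1043]
force: [-0.4, -0.5, -0.1]
grip_force: 0.2
ee_pos: [0.4752, 0.1827, 0.1044]
force: [-1.2, -0.3, 0.0]
grip_force: 0.2
```

View pics/s2.png

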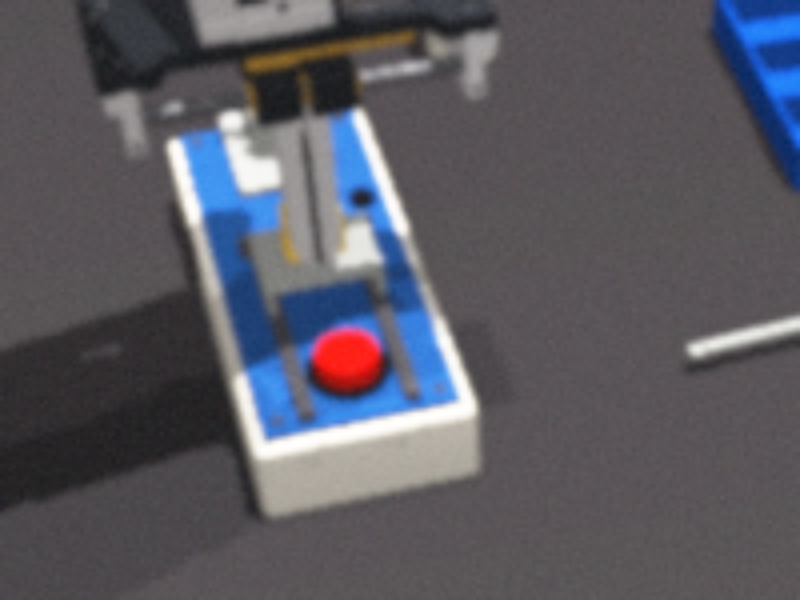

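The picture shows the catch slid up and the red button uncovered at crop (347,360), which is pixel (267,130). There is no stop force yet, so I'll keep creeping.

```bash
python3 shift.py '[{"pos":[0.002,0,0]},{}]' | grep -E 'pos|force:'; python3 shift.py '[{"pos":[0.002,0,0]},{}]'| grep -E 'pos|force:'
python3 - <<'E'
from h import *
T=np.load("pics/top0.npy",allow_pickle=True).item()
from station import ctrl
c=ctrl.camera("side"); m=mask(c,(0,150,100),(8,255,255),(240,110,300,150))|mask(c,(170,150,100),(180,255,255),(240,110,300,150))
q=cv2.findNonZero(m); print(cv2.boundingRect(q)); b=cv2.boundingRect(q)
u=b[0]+b[2]/2-.5; v=b[1]+15/2-.5; print(plane(c,u,v,.064))
E
```

```text
ee_pos: [0.4752, 0.1842, 0.1045]
force: [0.0, -4.4, 0.6]
grip_force: 2.6
ee_pos: [0.4752, 0.1846, 0.1045]
force: [-0.4, -20.0, 4.1]
grip_force: 9.8
(258, 123, 18, 15)
[0.4769395  0.12453373 0.064     ]
```

The catch is at its stop (20 N reaction), and the red blob agrees with the computed button position, about (0.478, 0.126). I'll back off over the button.

```bash
python3 shift.py '[{"pos":[-0.015,0,0]},{"pos":[-0.02,0,0]},{"pos":[-0.02,0,0]},{"pos":[-0.005,0.001,0]},{}]'; python3 to.py 0 -0.089 0.078
```

```text
time_s: 5.85
ee_pos: [0.4793, 0.1263, 0.1046]
eef_rot: [3.141, -0.0, 1.618]
force: [0.2, 0.0, 1.6]
grip_width: 0.0003
grip_force: 0.0
target [0.4787 0.1266 0.078 ] tool offset [ 0.0003 -0.0006  0.0266] rpy [ 3.141 -0.     1.618] 0.00029216885213122624
```

```bash
python3 shift.py '[{"pos":[0,0,0.008]},{"pos":[0,0,0.008]},{"pos":[0,0,0.004]},{"pos":[0,0,0.003]},{"pos":[0,0,0.002]},{}]'; python3 shift.py '[{"pos":[0,0,0.002]},{}]' | grep -E 'pos|force:'
```

```text
time_s: 6.45
ee_pos: [0.4789, 0.1267, 0.0792]
eef_rot: [-3.141, 0.0, 1.62]
force: [0.1, -0.4, 0.3]
grip_width: 0.0003
grip_force: 0.0
ee_pos: [0.4791, 0.1267, 0.0781]
force: [-3.9, 0.9, 9.9]
grip_force: 4.5
```

```bash
python3 shift.py '[{"pos":[0,0,0.0015]},{}]' | grep -E 'pos|force:'; python3 shift.py '[{"pos":[0,0,-0.02]},{"pos":[0,0,-0.04]},{"pos":[-0.04,0,-0.03]},{"pos":[-0.05,0,0]},{"pos":[-0.05,0,0]},{},{}]'
python3 - <<'E'
from h import *
from station import ctrl
a=ctrl.camera("side")["pixels"][40:190,180:330]; b=ctrl.camera("top")["pixels"][180:270,70:270]
cv2.imwrite("pics/s3.png",np.hstack([cv2.resize(a,(400,400)),cv2.resize(b,(400,180)).repeat(1,0) if 0 else cv2.copyMakeBorder(cv2.resize(b,(400,180)),0,220,0,0,0)]))
E
```

```text
ee_pos: [0.4792, 0.1267, 0.0777]
force: [-11.1, -2.6, 26.1]
grip_force: 13.1
time_s: 7.55
ee_pos: [0.4858, -0.014, 0.1659]
eef_rot: [-3.142, 0.0, 1.617]
force: [-0.2, 0.8, 0.1]
grip_width: 0.0006
grip_force: 0.0
```

View pics/s3.png

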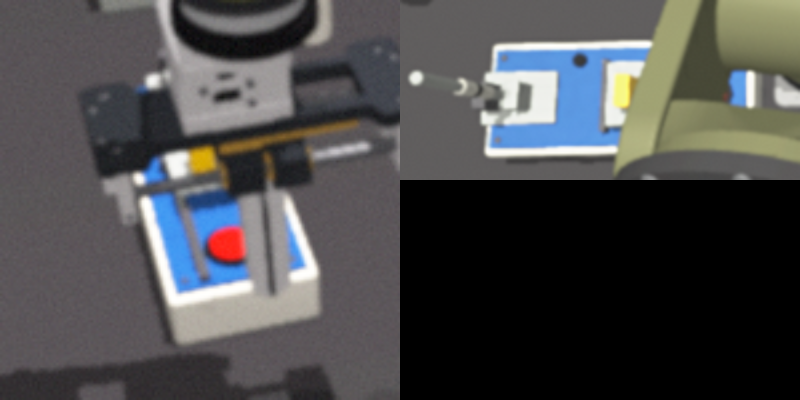

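The picture shows the button lying low at (230,245) in the side panel. In the top panel the catch sits against its stop bar at (605,95). The tool is clear of everything, so I'll hand in.

```bash
python3 -c "
from station import ctrl
print(ctrl.hand_in())"
```

```text
the job is handed in; nothing more can be done
None
```

The blue station's catch is open at its stop, its red button is pressed fully in and the spare catch was not touched; I handed the job in at about 7.7 s, and the hand-in returned no verdict.

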